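Unstack the twin tiffin carrier for washing

TASK

Take the tiffin carrier apart for washing up: raise the keeper lever right up, lift the nested tins off both towers one at a time from the top down, and set every tin gently down (not dropped), upright and on its own, flat on the floor of the blue enamel basin. When all the tins are in the basin, lower the keeper lever fully again, and leave the other things on the counter where they are.

Things in the scene. Friction and masses are not known exactly. Their poses are not given: they have to be found in the camera images.
- carrier: Twin tiffin carrier, fixed: steel base plate 105 mm (x) by 235 mm (y), 14 mm thick, with two towers of nested tins centred at x = 0, y = +72 and -72 mm. An 18 mm post stands behind them at x = +80 mm, y = 0, with a red head 150 to 192 mm up. Origin at the plate's underside centre, z up, x pointing from the towers to the post.
- keeper (a joint): Angle of the keeper lever pivoted on the head, rad. 0 = lowered, level: its cross bar (200 mm along carrier y, 12 mm wide, 80 mm from the pivot) lies across both towers, 5 mm above a three-tin tower, so no tin comes out. Grows as it is raised: 1.57 = straight up, 1.9 = stop, leaning back past the post. The stiff pivot holds it at any angle; about 2 N at the knob moves it.
- keeper_pivot (a point): Pivot of the keeper lever: at carrier x = +80 mm, y = 0, z = 179 mm; the pivot axis runs along carrier y.
- keeper_knob (a point): Centre of the red knob at the free end of the keeper lever, 146 mm from the pivot: a cylinder 22 mm in diameter, 24 mm long along carrier y (pinch it across its ends, along carrier y). Lowered, it is at carrier x = -66 mm, z = 179 mm, in front of and between the towers; straight up, z = 325 mm. The lever arm behind it is 10 mm wide, 8 mm thick.
- basin: Shallow blue enamel basin with white rim, loose on the counter, 240 mm (x) by 350 mm (y) outside, flat floor 5 mm thick, upright sides 5 mm thick and 26 mm high over all; 0.9 kg. Origin at its underside centre, z up, so the floor inside is at z = 5 mm.
- jar: Glass jar with red cap, 72 mm across, 120 mm tall; bystander.
- tumbler: Steel tumbler, 60 mm across, 90 mm tall; bystander, absent in some runs.
- scraper: Steel scraper (spatula) lying flat; bystander.
- oil_bottle: Amber oil bottle, 70 mm across, 200 mm tall; bystander.
- salt_tin: Green salt tin, 74 mm across, 100 mm tall; bystander.
- bowl: White bowl, 120 mm across, 50 mm tall; bystander.
- tin_a1: Round open steel tin with a green band round its base, 64 mm outside diameter, 58 mm tall, 3 mm wall, 0.13 kg; under it a foot 52 mm across, 6 mm tall. Origin: centre of the foot's underside, z up. Bottom tin of the tower on the carrier's +y side: starts at carrier x = 0, y = 72 mm, z = 8 mm, foot in a shallow well of the base plate.
- tin_a2: Round open steel tin with a green band round its base, 64 mm outside diameter, 58 mm tall, 3 mm wall, 0.13 kg; under it a foot 52 mm across, 6 mm tall. Origin: centre of the foot's underside, z up. Middle tin of the tower on the carrier's +y side: starts at carrier x = 0, y = 72 mm, z = 60 mm, foot nested in the mouth of the bottom tin.
- tin_a3: Round open steel tin with a green band round its base, 64 mm outside diameter, 58 mm tall, 3 mm wall, 0.13 kg; under it a foot 52 mm across, 6 mm tall. Origin: centre of the foot's underside, z up. Top tin of the tower on the carrier's +y side: starts at carrier x = 0, y = 72 mm, z = 112 mm, foot nested in the mouth of the middle tin; absent in some runs.
- tin_b1: Round open steel tin with a green band round its base, 64 mm outside diameter, 58 mm tall, 3 mm wall, 0.13 kg; under it a foot 52 mm across, 6 mm tall. Origin: centre of the foot's underside, z up. Bottom tin of the tower on the carrier's -y side: starts at carrier x = 0, y = -72 mm, z = 8 mm, foot in a shallow well of the base plate.
- tin_b2: Round open steel tin with a green band round its base, 64 mm outside diameter, 58 mm tall, 3 mm wall, 0.13 kg; under it a foot 52 mm across, 6 mm tall. Origin: centre of the foot's underside, z up. Middle tin of the tower on the carrier's -y side: starts at carrier x = 0, y = -72 mm, z = 60 mm, foot nested in the mouth of the bottom tin.
- tin_b3: Round open steel tin with a green band round its base, 64 mm outside diameter, 58 mm tall, 3 mm wall, 0.13 kg; under it a foot 52 mm across, 6 mm tall. Origin: centre of the foot's underside, z up. Top tin of the tower on the carrier's -y side: starts at carrier x = 0, y = -72 mm, z = 112 mm, foot nested in the mouth of the middle tin; absent in some runs.
There are look-alikes about, which are no part of the job. Leave any purple or yellow look-alike of the tin_a2 alone. Leave any pink look-alike of the tin_b2 alone.

How it is judged:
On the way, in this order (a step that is already met when the one before it is completed fails the run):
1. the keeper lever is raised upright or nearly so (beyond 1.4 rad) (value of joint keeper above 1.4 rad), for 0.2 s.
2. every tin stands upright on the basin floor (x of tin_a1 in the frame of basin between -0.092 and 0.092 m and y of tin_a1 in the frame of basin between -0.147 and 0.147 m and z of tin_a1 in the frame of basin between -0.005 and 0.013 m and angle between each of tin_a1, tin_a2, tin_a3, tin_b1, tin_b2, tin_b3's own z axis and vertical below 0.12 rad and x of tin_a2 in the frame of basin between -0.092 and 0.092 m and y of tin_a2 in the frame of basin between -0.147 and 0.147 m and z of tin_a2 in the frame of basin between -0.005 and 0.013 m and x of tin_a3 in the frame of basin between -0.092 and 0.092 m and y of tin_a3 in the frame of basin between -0.147 and 0.147 m and z of tin_a3 in the frame of basin between -0.005 and 0.013 m and x of tin_b1 in the frame of basin between -0.092 and 0.092 m and y of tin_b1 in the frame of basin between -0.147 and 0.147 m and z of tin_b1 in the frame of basin between -0.005 and 0.013 m and x of tin_b2 in the frame of basin between -0.092 and 0.092 m and y of tin_b2 in the frame of basin between -0.147 and 0.147 m and z of tin_b2 in the frame of basin between -0.005 and 0.013 m and x of tin_b3 in the frame of basin between -0.092 and 0.092 m and y of tin_b3 in the frame of basin between -0.147 and 0.147 m and z of tin_b3 in the frame of basin between -0.005 and 0.013 m), for 0.2 s.
3. the keeper lever is lowered again (below 0.1 rad) (value of joint keeper below 0.1 rad), for 0.2 s.
At the end, for the whole second after the job is handed in: Every tin present stands on the basin floor (origin within 92 mm in x and 147 mm in y of the basin's centre and less than 13 mm above its underside, so not stacked), upright within 0.12 rad and at rest, and the keeper lever is lowered to below 0.1 rad (all of step 2 and linear speed of each of tin_a1, tin_a2, tin_a3, tin_b1, tin_b2, tin_b3 below 0.03 m/s and value of joint keeper below 0.1 rad); the robot touches nothing.
It fails at once if a tin lifted out with another tin still nested in it ((height (world z) of tin_a2 above 0.082 m and horizontal distance between tin_a1 and tin_a2 below 0.03 m and distance between tin_a1 and tin_a2 below 0.062 m) or (height (world z) of tin_a3 above 0.134 m and horizontal distance between tin_a2 and tin_a3 below 0.03 m and distance between tin_a2 and tin_a3 below 0.062 m) or (height (world z) of tin_b2 above 0.082 m and horizontal distance between tin_b1 and tin_b2 below 0.03 m and distance between tin_b1 and tin_b2 below 0.062 m) or (height (world z) of tin_b3 above 0.134 m and horizontal distance between tin_b2 and tin_b3 below 0.03 m and distance between tin_b2 and tin_b3 below 0.062 m)).
It fails at once if a tin dropped or slammed down (moving faster than 1 m/s close to the counter) ((height (world z) of tin_a1 below 0.045 m and linear speed of tin_a1 above 1 m/s) or (height (world z) of tin_a2 below 0.045 m and linear speed of tin_a2 above 1 m/s) or (height (world z) of tin_a3 below 0.045 m and linear speed of tin_a3 above 1 m/s) or (height (world z) of tin_b1 below 0.045 m and linear speed of tin_b1 above 1 m/s) or (height (world z) of tin_b2 below 0.045 m and linear speed of tin_b2 above 1 m/s) or (height (world z) of tin_b3 below 0.045 m and linear speed of tin_b3 above 1 m/s)).
It fails at once if a bystander pushed more than 6 cm from its place or knocked over (distance of any of jar, tumbler, scraper, oil_bottle, salt_tin, bowl from where it was at the start of the episode above 0.06 m or angle between any of jar, tumbler, scraper, oil_bottle, salt_tin, bowl's own z axis and vertical above 0.7 rad).
Of tin_a3, tin_b3, tumbler only 1 to 3 are there at a start; the rules pass over those that are not, and their reading is None.
At some moment in a run one of basin may be knocked a few centimetres aside while the robot is not near it.
It also fails if it takes over 210 s, if anything falls off the work surface, if the arm or the gripper's body presses on something with over 40 N, if the wrist force passes 120 N, or if a joint passes its speed limit or range.

ROBOT

A 7-joint arm with a two-finger parallel gripper is mounted at the origin on the work surface. World frame = base frame: x ahead of the robot, y to its left, z up, the work surface at z = 0. Lengths are in m, angles in rad, forces in N, time in s.
With the tool pointing down it reaches from about 0.4 to 0.85 m from the base axis. Payload 6.9 kg.
Tool frame: the origin (TCP) lies at the very end of the fingers, on their centre line; the grasp point (between the pads) lies 19 mm behind it; x points along the fingers, z is the direction in which the jaws open and shut, and the axes are right-handed (so a half turn about x gives the same grasp; the last joint's range is limited). The gripper opens to 85 mm and grips with 20 to 120 N. Pads are 22 mm wide; open, the fingers measure 114 mm over their backs; the gripper's body (76 mm by 85 mm) begins 54 mm behind the grasp point. The pads swing forward as they close: fully open they stand 13 mm farther back than shut.
Start: joints at [1.304, 0.507, -0.238, 1.5, 0.126, 1.149, -0.155], TCP at [0.227, -0.582, 0.231] pointing down, gripper open.
Joint ranges: [-3.08, 3.08], [-0.24, 2.05], [-1.43, 1.35], [0, 2.5], [-1.52, 4.66], [0.17, 1.96], [-2.89, 2.89]. Speed limits (rad/s): [2.39, 2.39, 3.14, 3.14, 3.14, 3.14, 3.14].

INTERFACE

Orientations are given as a unit quaternion [x, y, z, w].
In Python, from plant import r, jaws, solver, sense, snapshot, calibration gives the robot as it stands. The module is installed in compiled form; this text tells all that it offers. Calls block until the motion is done:
- r.move_pose(position, orientation): joint-space move of the TCP to a pose.
- r.move_straight(position, attitude=None, max_speed=0.15): straight line of the TCP; attitude=None keeps the orientation; max_speed is the mean speed in m/s.
- r.set_joints(angles): joint-space move.
- jaws.open_jaws() and jaws.close(strength=None): open the fingers fully, or close them until they stop; strength is the grip in N (None keeps the last).
- r.hold(seconds).
- solver.ik(position, orientation): joint angles nearest the present ones, or None.
- sense(): the state.
- snapshot(name): name is "scene" or "top" or "wrist"; returns the picture (400x640x3 uint8, red, green, blue); there is no depth.
- calibration(name): a dict with "fx", "fy", "cx", "cy" (pixels), "view" (4x4, takes a point from world to camera coordinates); the wrist camera has in their place "T_tool_cam" (4x4, takes a point from camera to tool coordinates, whose origin is the TCP and whose axes are the tool frame's). Camera axes: x right, y down, z forward; pixel columns grow to the right and rows downward; lengths in m; the calibration is good to about 2 mm. A picture is of the moment at which its call begins: read the wrist's pose just before it. calibration takes no time and is no camera call.
A pose or a line that the arm cannot do raises r.PlanningError and nothing moves.
- r.finish_job(): hands the job in, once; it reports no verdict.
The state is a dict: "time_s": time; "joint_positions": joint angles; "joint_velocities": joint speeds; "tau": joint torques, N m; "tcp_pos": TCP position; "orientation": TCP orientation; "wrist_force": force on the tool from outside, world axes, zero at the start; "moment": the same for the moment, N m; "opening": opening from 0.0 (shut) to 1.0 (fully open).
Only numpy, scipy, OpenCV 4.12 (cv2) and the standard library are available. Lean on these libraries where they do the work, as an engineer would, in place of code of your own. Each camera call takes 0.05 s, during which the arm holds its last target. There are 200 camera calls.

## Working session

There is one attempt and no reset: what is moved stays moved. The work goes in short steps, each a Python script; the robot and the scene stay as the last script left them, time stands still between calls to the robot, and variables do not carry over. Pictures are saved under pics/ and viewed, about 12 in all and at most 16, crops included, and the job is handed in when it is done.

```bash
mkdir -p pics
python3 - <<'E'
from plant import *
import cv2,numpy as np
for n in("scene","top"):
    cv2.imwrite(f"pics/{n}0.png",snapshot(n)[...,::-1]); c=calibration(n); print(n,{k:np.round(v,4).tolist() for k,v in c.items()})
print({k:np.round(v,4).tolist() for k,v in calibration("wrist").items()}); s=sense(); print(s)
E
```

```text
scene {'fx': 388.1389, 'fy': 388.1389, 'cx': 318.2437, 'cy': 196.7357, 'view': [[0.4861, 0.8739, -0.0003, -0.2754], [0.5826, -0.3243, -0.7453, -0.2303], [-0.6514, 0.3621, -0.6667, 1.9816], [0.0, 0.0, 0.0, 1.0]]}
top {'fx': 469.4215, 'fy': 469.4215, 'cx': 321.4064, 'cy': 198.9842, 'view': [[-0.0059, -1.0, -0.0005, -0.003], [-0.9904, 0.0059, -0.1381, 0.5774], [0.1381, -0.0003, -0.9904, 1.5342], [0.0, 0.0, 0.0, 1.0]]}
{'fx': 304.1725, 'fy': 304.1725, 'cx': 314.943, 'cy': 199.8746, 'T_tool_cam': [[0.0002, -0.2713, 0.9625, -0.1433], [-0.0005, -0.9625, -0.2713, 0.0684], [1.0, -0.0004, -0.0003, 0.0001], [0.0, 0.0, 0.0, 1.0]]}
{'time_s': 0.1, 'joint_positions': array([ 1.30449392,  0.50822399, -0.23750806,  1.50102721,  0.1256871 ,
        1.14890037, -0.15479216]), 'joint_velocities': array([ 8.22587245e-04, -4.86758152e-04, -3.03389844e-04, -2.53678480e-06,
       -1.10819501e-03,  1.03496841e-03, -1.95021132e-03]), 'tau': array([-5.42941314e-03, -6.21834970e+01, -2.19423875e+00, -2.50203860e+01,
        1.27556021e-02,  7.83569296e-03, -4.24515258e-05]), 'tcp_pos': array([ 0.22682043, -0.5819088 ,  0.23053623]), 'orientation': array([ 0.39927552,  0.58426525, -0.39866603,  0.58333401]), 'wrist_force': array([-0.37367971, -0.32832991, -0.54409514]), 'moment': array([-0.05261983,  0.03284351,  0.01164094]), 'opening': 1.001746172453546}
```

View pics/scene0.png

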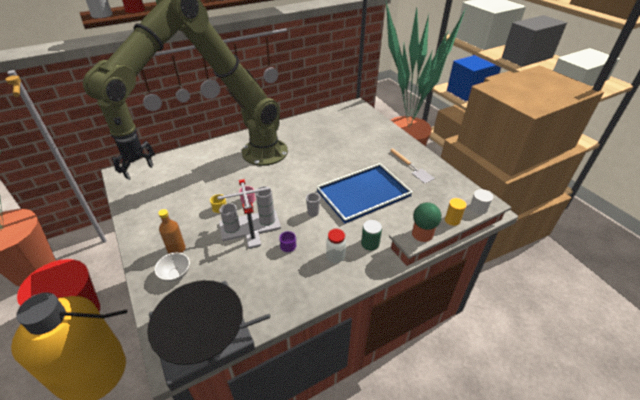

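View pics/top0.png

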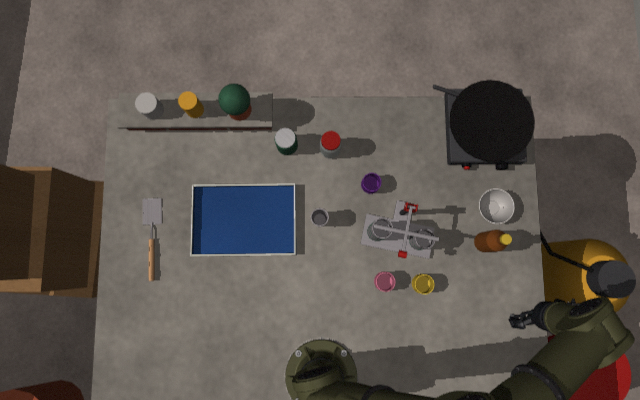

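Candidates for the tins: the grey towers at top-view pixels (380,229) and (424,240) have the carrier plate under them, so those are the ones. The purple (371,183), pink (385,282) and yellow (424,284) look-alikes and the tumbler (320,217) are to be left alone. Next is one close crop, plus a first measurement.

```bash
cat > h.py <<'E'
from plant import *
import cv2,numpy as np
from scipy.spatial.transform import Rotation as R
def ray(n,uv,c=None):
    c=c or calibration(n); V=np.array(c["view"]); Rm,t=V[:3,:3],V[:3,3]
    d=Rm.T@np.array([(uv[0]-c["cx"])/c["fx"],(uv[1]-c["cy"])/c["fy"],1]); return -Rm.T@t,d
def plane(n,uv,z,c=None):
    o,d=ray(n,uv,c); return o+d*(z-o[2])/d[2]
def proj(n,p,c=None):
    c=c or calibration(n); V=np.array(c["view"]); q=V[:3,:3]@np.array(p)+V[:3,3]
    return np.array([c["fx"]*q[0]/q[2]+c["cx"],c["fy"]*q[1]/q[2]+c["cy"]])
def wristcal(s):
    c=dict(calibration("wrist")); T=np.eye(4);T[:3,:3]=R.from_quat(s["orientation"]).as_matrix();T[:3,3]=s["tcp_pos"]
    c["view"]=np.linalg.inv(T@np.array(c["T_tool_cam"])); return c
def blobs(img,lo,hi,amin=10):
    h=cv2.cvtColor(img,cv2.COLOR_RGB2HSV); m=cv2.inRange(h,lo,hi)
    if lo[0]==0: m|=cv2.inRange(h,(180-hi[0],lo[1],lo[2]),(180,hi[1],hi[2]))
    n,_,st,ce=cv2.connectedComponentsWithStats(m)
    return [(ce[i].round(1).tolist(),st[i].tolist()) for i in range(1,n) if st[i][4]>=amin]
def basin(img=None):
    img=snapshot("top") if img is None else img
    h=cv2.cvtColor(img,cv2.COLOR_RGB2HSV); m=cv2.inRange(h,(100,120,40),(125,255,255)); m[:,:150]=0; m[:,360:]=0
    m=cv2.morphologyEx(m,cv2.MORPH_OPEN,np.ones((3,3)))
    return m
E
python3 - <<'E'
from h import *
t=cv2.imread("pics/top0.png")[...,::-1].copy(); s=cv2.imread("pics/scene0.png")[...,::-1].copy()
a=cv2.resize(t[165:300,300:480],None,fx=4,fy=4,interpolation=2); b=cv2.resize(s[170:260,200:320],(0,0),fx=5,fy=5,interpolation=2)
cv2.imwrite("pics/ca.png",np.clip(a*1.4,0,255)[...,::-1]); cv2.imwrite("pics/cb.png",np.clip(b*1.2,0,255)[...,::-1])
print("red top",[b for b in blobs(t,(0,120,60),(8,255,255))]); print("red scene",blobs(s,(0,120,60),(8,255,255)))
m=basin(t); pts=cv2.findNonZero(m); r_=cv2.minAreaRect(pts); print(r_); bx=cv2.boxPoints(r_)
print([plane("top",p,.005).round(4).tolist() for p in bx],[plane("top",p,.026).round(4).tolist() for p in bx])
E
```

```text
red top [([233.1, 116.5], [231, 116, 6, 3, 11]), ([330.4, 140.1], [321, 131, 20, 19, 295]), ([466.4, 167.4], [464, 166, 6, 4, 20]), ([410.2, 207.2], [404, 202, 14, 11, 70]), ([402.0, 253.9], [398, 250, 9, 8, 54]), ([606.5, 382.3], [569, 353, 62, 47, 1682]), ([16.9, 395.2], [0, 389, 39, 11, 266])]
red scene [([133.3, 6.2], [123, 0, 24, 16, 265]), ([373.9, 8.5], [367, 6, 15, 6, 41]), ([344.9, 13.7], [333, 10, 24, 8, 66]), ([377.0, 16.7], [372, 13, 11, 9, 61]), ([317.0, 18.9], [305, 15, 25, 9, 65]), ([353.1, 21.3], [346, 17, 15, 9, 88]), ([367.4, 18.9], [366, 16, 3, 7, 15]), ([288.2, 24.1], [275, 20, 27, 9, 111]), ([330.6, 25.8], [319, 21, 24, 11, 158]), ([256.8, 29.8], [243, 25, 29, 10, 100]), ([372.3, 27.8], [366, 24, 14, 9, 84]), ([302.9, 31.1], [291, 26, 25, 12, 164]), ([343.5, 33.7], [333, 28, 23, 12, 140]), ([359.2, 30.2], [358, 28, 3, 6, 12]), ([237.5, 33.1], [236, 31, 4, 5, 15]), ([226.9, 34.8], [221, 32, 14, 7, 41]), ([277.7, 36.5], [268, 33, 20, 9, 107]), ([316.8, 39.1], [305, 34, 25, 12, 133]), ([374.7, 37.2], [370, 34, 11, 7, 50]), ([262.6, 39.1], [260, 36, 7, 8, 31]), ([243
[... 5922 characters left out ...]
36]), ([358.8, 333.2], [337, 290, 47, 92, 1353]), ([313.4, 330.0], [290, 314, 48, 32, 396]), ([424.2, 326.2], [410, 314, 30, 24, 169]), ([390.4, 345.7], [374, 332, 34, 28, 252]), ([260.5, 357.0], [232, 341, 55, 34, 456]), ([213.0, 388.0], [189, 369, 44, 31, 758]), ([316.4, 388.2], [296, 376, 38, 24, 287])]
((243.0, 219.49996948242188), (99.99998474121094, 66.99998474121094), 0.0)
[[0.4007, 0.4281, 0.005], [0.63, 0.4354, 0.005], [0.6279, 0.0911, 0.005], [0.3987, 0.0905, 0.005]] [[0.4002, 0.4224, 0.026], [0.6264, 0.4296, 0.026], [0.6244, 0.0898, 0.026], [0.3982, 0.0893, 0.026]][ WARN:0@0.116] global loadsave.cpp:1063 imwrite_ Unsupported depth image for selected encoder is fallbacked to CV_8U.
```

View pics/ca.png

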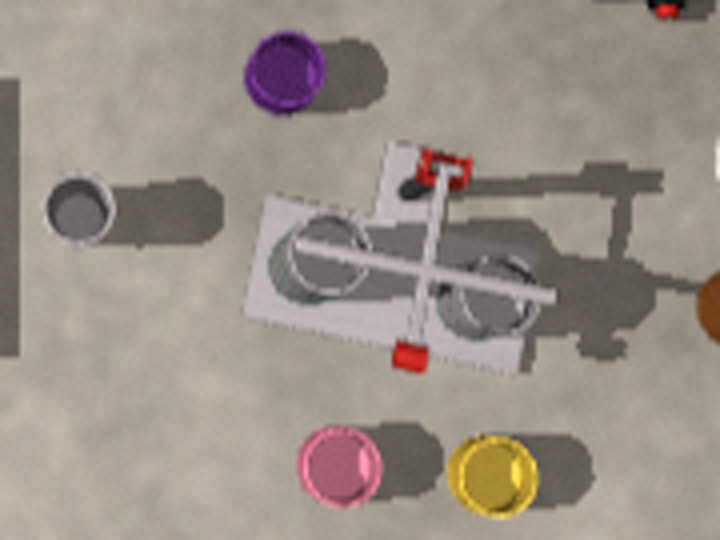

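View pics/cb.png

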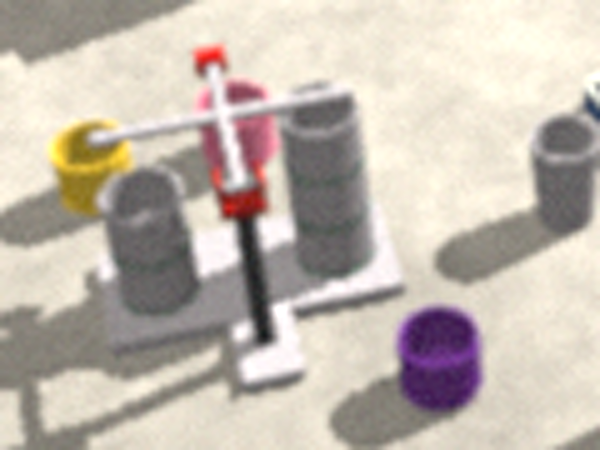

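The top crop shows tower a (+y) at about (380,229) and tower b at (424,240). The keeper bar lies across both, the knob is at (402,254) and the head at (410,207). The scene crop shows three tins in tower a and two in tower b, so tin_b3 is absent. Next I move over the carrier for a wrist view.

```bash
cat >> h.py <<'E'
def down(psi):  # tool x down, jaws along world angle psi
    x=np.array([0,0,-1.]); z=np.array([np.cos(psi),np.sin(psi),0]); return R.from_matrix(np.c_[x,np.cross(z,x),z]).as_quat()
E
python3 - <<'E'
from h import *
k=plane("top",(402,253.9),.185); hd=plane("top",(410.2,207.2),.187); print(k,hd,np.degrees(np.arctan2(*(hd-k)[1::-1])),np.linalg.norm((hd-k)[:2]))
a=np.arctan2(*(hd-k)[1::-1])
u=np.array([np.cos(a),np.sin(a)]); c=k[:2]+.066*u
s=sense()
for psi in (a+np.pi/2,a-np.pi/2):
    ty=np.cross([np.cos(psi),np.sin(psi),0],[0,0,-1])
    p=np.r_[c,.36]-.02*ty
    q=solver.ik(p,down(psi)); print(psi,ty,None if q is None else np.round(q,2))
    q=solver.ik(np.r_[k[:2]+u*.18,.325],down(psi)); print(None if q is None else np.round(q,2))
E
```

```text
[ 0.38972587 -0.24658367  0.185     ] [ 0.53009171 -0.27525052  0.187     ] -11.542755682662884 0.14326324680935854
1.3693372353791435 [-0.97977566  0.20009913  0.        ] [ 1.09  0.4  -0.96  1.47  0.33  1.44  1.48]
[ 0.92  0.58 -0.93  1.3   0.46  1.48  1.4 ]
-1.7722554182106496 [ 0.97977566 -0.20009913  0.        ] [ 0.69  0.24 -0.27  1.57  0.06  1.35 -1.36]
[ 0.54  0.47 -0.21  1.31  0.09  1.38 -1.43]
```

Run:
```python
from h import *
a=np.radians(-11.5);u=np.array([np.cos(a),np.sin(a)]);c=np.array([.3897,-.2466])+.066*u
s=sense(); r.move_straight(s["tcp_pos"]+[0,0,.13],max_speed=.3)
psi=a+np.pi/2; ty=np.cross([np.cos(psi),np.sin(psi),0],[0,0,-1])
r.move_pose(np.r_[c,.38]-.01*ty,down(psi))
s=sense(); im=snapshot("wrist"); cv2.imwrite("pics/w1.png",im[...,::-1]); np.save("w1.npy",np.array([s["tcp_pos"].tolist(),s["orientation"].tolist()],dtype=object),allow_pickle=True)
C=wristcal(s); print(s["time_s"],s["tcp_pos"])
for b in blobs(im,(0,120,60),(8,255,255),40): print(b, plane("",b[0],.185,C).round(4))
```

```text
2.1667 [ 0.463579   -0.26289679  0.37928502]
([316.5, 107.3], [306, 98, 22, 20, 427]) [ 0.3892 -0.246   0.185 ]
([304.7, 230.3], [300, 220, 11, 26, 152]) [ 0.5231 -0.2878  0.185 ]
([325.6, 230.2], [320, 220, 11, 27, 152]) [ 0.528  -0.2635  0.185 ]
([1.8, 273.8], [0, 267, 6, 13, 44]) [ 0.5032 -0.6669  0.185 ]
([13.6, 302.5], [0, 281, 28, 43, 382]) [ 0.5438 -0.6715  0.185 ]
([630.5, 291.0], [622, 287, 18, 13, 61]) [0.686  0.0964 0.185 ]
([501.8, 306.3], [495, 302, 16, 9, 80]) [ 0.6756 -0.0631  0.185 ]
([10.9, 333.5], [0, 311, 26, 44, 473]) [ 0.5863 -0.6967  0.185 ]
([30.0, 333.2], [22, 324, 17, 21, 189]) [ 0.591  -0.6719  0.185 ]
([4.1, 358.9], [0, 343, 13, 30, 184]) [ 0.622  -0.7246  0.185 ]
```

View pics/w1.png

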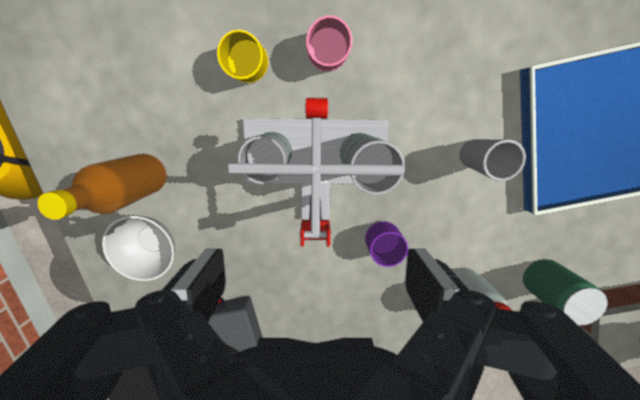

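The wrist view shows the knob at (316,107), the head at (315,233), the tower a rim near (376,165) and the tower b rim near (265,157). The plate's front edge runs from (244,121) to (388,121). I fit the carrier pose from these, then raise the keeper.

Run:
```python
from h import *
p=np.load("w1.npy",allow_pickle=True); C=wristcal({"tcp_pos":np.array(p[0],float),"orientation":np.array(p[1],float)})
ra=plane("",(376,165),.170,C);rb=plane("",(265,157),.118,C); d=ra-rb;print("rims",ra,rb,np.linalg.norm(d[:2]),np.degrees(np.arctan2(-d[0],d[1])),(ra+rb)/2)
e=plane("",(244,121),.014,C);f=plane("",(388,121),.014,C);d=f-e;print("front",e,f,np.linalg.norm(d[:2]),np.degrees(np.arctan2(-d[0],d[1])),(e+f)/2)
k=plane("",(316.5,107.3),.183,C);print("knob",k)
for yaw in(-11.5,-12.,-12.5):
    u=np.array([np.cos(np.radians(yaw)),np.sin(np.radians(yaw))]); v=np.array([-u[1],u[0]])
    print(yaw,"centre from knob",k[:2]+.066*u,"plate",((e+f)/2)[:2]+.0525*u,"a",ra[:2]-.072*v,"b",rb[:2]+.072*v)
```

```text
rims [ 0.46602492 -0.19085578  0.17      ] [ 0.43576836 -0.32512624  0.118     ] 0.13763726038769988 -12.69894865411298 [ 0.45089664 -0.25799101  0.144     ]
front [ 0.38251023 -0.36359939  0.014     ] [ 0.42982537 -0.13528569  0.014     ] 0.2331648941744907 -11.708095668652632 [ 0.4061678  -0.24944254  0.014     ]
knob [ 0.3891174  -0.24596768  0.183     ]
-11.5 centre from knob [ 0.45379243 -0.25912596] plate [ 0.45761385 -0.25990935] a [ 0.45167043 -0.26141036] b [ 0.45012285 -0.25457166]
-12.0 centre from knob [ 0.45367514 -0.25968985] plate [ 0.45752055 -0.2603579 ] a [ 0.45105528 -0.26128241] b [ 0.450738   -0.25469961]
-12.5 centre from knob [ 0.45355294 -0.26025269] plate [ 0.45742334 -0.26080562] a [ 0.45044127 -0.2611491 ] b [ 0.45135201 -0.25483293]
```

```bash
cat >> h.py <<'E'
YAW=np.radians(-12.); CX=np.array([.4535,-.2592]); U=np.array([np.cos(YAW),np.sin(YAW)]); V=np.array([-U[1],U[0]]); QD=down(YAW+np.pi/2)
def W(x,y,z): return np.r_[CX+x*U+y*V,z]
def knob(th,dz=-.022): return W(.08-.146*np.cos(th),0,.179+.146*np.sin(th)+dz)
def st(): 
    s=sense(); print(round(s["time_s"],1),s["tcp_pos"].round(4),"F",s["wrist_force"].round(1),"op",round(s["opening"],3),"vis" if 0 else "")
    return s
E
python3 - <<'E'
from h import *
print([solver.ik(knob(t),QD) is not None for t in np.linspace(0,1.8,7)])
r.move_pose(knob(0)+[0,0,.1],QD); r.move_straight(knob(0),max_speed=.12); st()
jaws.close(30); st()
for i,t in enumerate(np.linspace(0,1.8,13)[1:]):
    r.move_straight(knob(t),max_speed=.12)
    if i%3==2: st()
cv2.imwrite("pics/s1.png",cv2.resize(snapshot("scene")[100:300,130:430],None,fx=2,fy=2)[...,::-1])
E
```

```text
[True, True, True, True, True, True, True]
3.8 [ 0.3896 -0.2456  0.1577] F [0.4 1.3 1.1] op 1.001 
4.4 [ 0.3889 -0.246   0.1571] F [-0.5 -1.9  0.7] op 0.275 
5.4 [ 0.4026 -0.2488  0.2203] F [-4.2 -4.6  2.6] op 0.278 
6.4 [ 0.4429 -0.2576  0.2715] F [-6.  -4.4  5.1] op 0.276 
7.4 [ 0.5012 -0.2702  0.2995] F [-1.9 -5.   3.2] op 0.275 
8.4 [ 0.5653 -0.2841  0.299 ] F [-0.6 -6.2  3. ] op 0.279
```

View pics/s1.png

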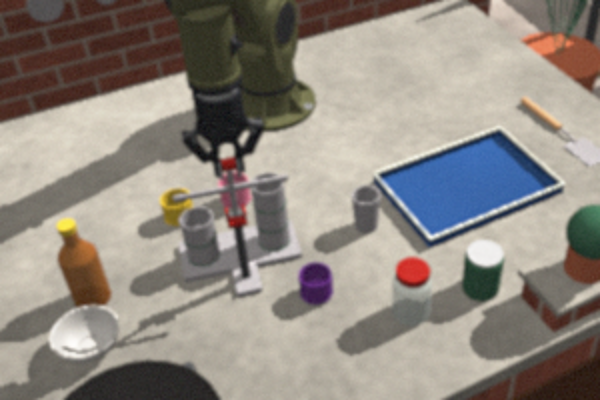

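The scene shows the lever up with the gripper on the knob at crop (228,163). Next I release, retreat and re-measure both towers without the bar in the way.

Run:
```python
from h import *
jaws.open_jaws(); p=sense()["tcp_pos"]; r.move_straight(p+[0,0,.07],max_speed=.25); 
r.move_pose(W(0.02,0,.40),QD); s=st(); im=snapshot("wrist"); C=wristcal(s)
g=cv2.resize(im[60:300,180:460],None,fx=2.5,fy=2.5,interpolation=2)
for x,y,z,col in((0,.072,.170,(255,0,0)),(0,-.072,.118,(0,0,255))):
    for a in np.linspace(0,2*np.pi,24):
        q=(proj("",W(x+.032*np.cos(a),y+.032*np.sin(a),z),C)-[180,60])*2.5; cv2.circle(g,(int(q[0]),int(q[1])),1,col,-1)
cv2.imwrite("pics/w2.png",g[...,::-1]); np.save("w2.npy",C["view"])
```

```text
10.0 [ 0.472  -0.2638  0.3997] F [ 0.1 -0.2  0.5] op 0.997
```

View pics/w2.png

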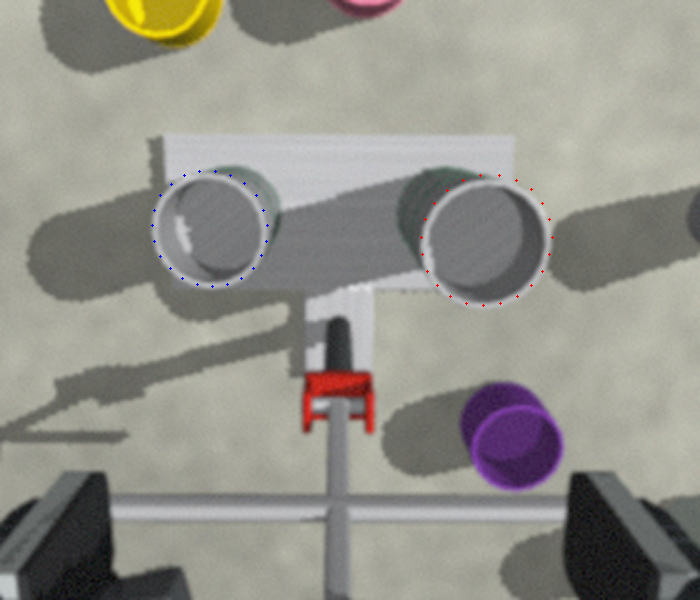

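The overlay fits both rims within about 1.5 mm and the lever leans back clear. Now I pick a3 and place it as the first tin.

```bash
cat >> h.py <<'E'
CX=CX+.001*U
def basin_pose():
    m=basin(); rc=cv2.minAreaRect(cv2.findNonZero(m)); P=np.array([plane("top",p,.026)[:2] for p in cv2.boxPoints(rc)])
    c=P.mean(0); e=P[1]-P[0]; f=P[2]-P[1]; L=e if np.linalg.norm(e)>np.linalg.norm(f) else f
    if L[1]<0: L=-L
    yaw=np.arctan2(-L[0],L[1]); sz=sorted([np.linalg.norm(e),np.linalg.norm(f)]); print("basin",c.round(4),"yaw",round(float(np.degrees(yaw)),1),"size",np.round(sz,3)); return c,yaw,sz
OFF=.018
def pick(y,z):
    r.move_pose(W(0,y,max(z+.10,.13)+OFF),QD); r.move_straight(W(0,y,z+OFF),max_speed=.12); jaws.close(45); s=st()
    r.move_straight(W(0,y,z+.03+OFF),max_speed=.08); r.move_straight(W(0,y,max(z+.085,.17)+OFF),max_speed=.2); st()
def place(bx,by):
    c,yaw,sz=basin_pose(); assert abs(sz[0]-.23)<.02 and abs(sz[1]-.34)<.02,sz
    p=c+[bx*np.cos(yaw)-by*np.sin(yaw),bx*np.sin(yaw)+by*np.cos(yaw)]; z0=sense()["tcp_pos"][2]
    r.move_straight(np.r_[p,z0],max_speed=.25); c2,_,_=c,0,0
    r.move_straight(np.r_[p,.04+OFF],max_speed=.15); r.move_straight(np.r_[p,.0065+OFF],max_speed=.04); st()
    jaws.open_jaws(); r.move_straight(np.r_[p,.14+OFF],max_speed=.2); st()
E
python3 - <<'E'
from h import *
c,yaw,_=basin_pose()
for bx in(-.056,.056):
    for by in (-.105,0,.105):
        for z in(.025,.2): print(bx,by,z,solver.ik(np.r_[c+[bx,by],z],QD) is not None)
pick(.072,.112)
place(.056,.105)
cv2.imwrite("pics/t2.png",cv2.resize(snapshot("top")[150:310,170:470],None,fx=2.6,fy=2.6)[...,::-1])
E
```

```text
basin [0.5123 0.2578] yaw -0.3 size [0.226 0.34 ]
-0.056 -0.105 0.025 True
-0.056 -0.105 0.2 True
-0.056 0 0.025 True
-0.056 0 0.2 True
-0.056 0.105 0.025 True
-0.056 0.105 0.2 True
0.056 -0.105 0.025 True
0.056 -0.105 0.2 True
0.056 0 0.025 True
0.056 0 0.2 True
0.056 0.105 0.025 True
0.056 0.105 0.2 True
12.2 [ 0.4701 -0.1894  0.1311] F [-1.6  0.   6.3] op 0.75 
13.1 [ 0.4694 -0.1892  0.2149] F [-0.3 -0.4 -0.9] op 0.753 
basin [0.5123 0.2578] yaw -0.3 size [0.226 0.34 ]
17.8 [0.569  0.3625 0.0245] F [ 0.5  0.4 -1.5] op 0.753 
18.9 [0.5686 0.3618 0.1569] F [-0.5 -0.8 -0.3] op 0.998
```

View pics/t2.png

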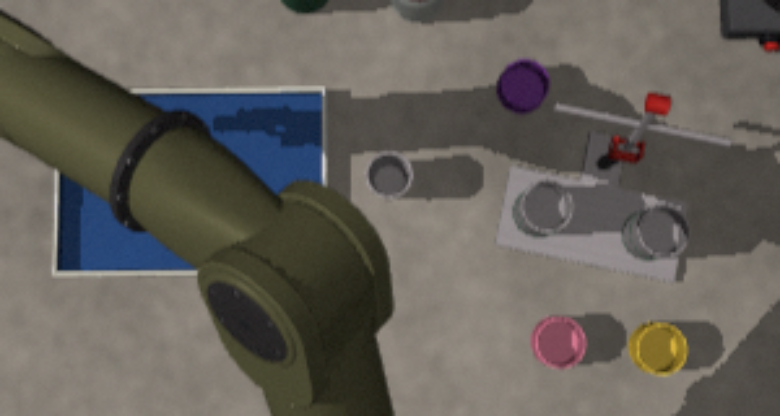

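Tower a is down to two tins; the arm hides the placed tin. I'll check it from above with a2 in hand.

Run:
```python
from h import *
pick(.072,.060)
cv2.imwrite("pics/t3.png",cv2.resize(snapshot("top")[150:310,170:470],None,fx=2.6,fy=2.6)[...,::-1]); basin_pose()
```

```text
22.3 [ 0.4699 -0.1893  0.079 ] F [-1.5 -0.5  6.3] op 0.731 
23.4 [ 0.4688 -0.1893  0.1871] F [-0.2  0.7 -0.8] op 0.733 
basin [0.5123 0.2594] yaw -0.3 size [0.226 0.336]
```

View pics/t3.png

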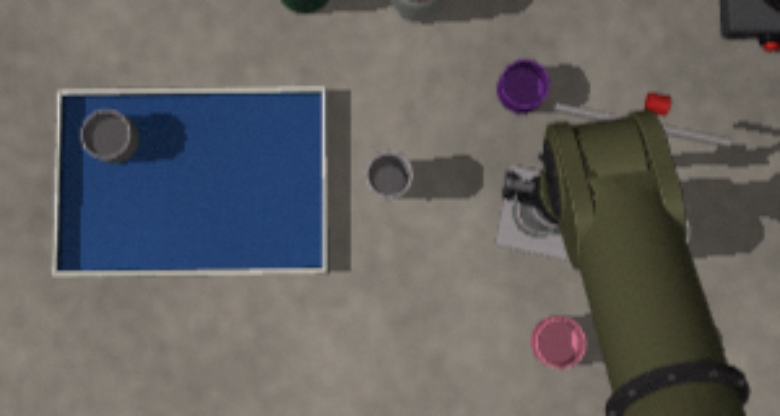

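The picture shows a3 upright at crop (108,135) in the basin, and the basin has not moved. I place a2, then fetch a1.

Run:
```python
from h import *
place(-.056,.105); pick(.072,.008)
place(.056,0)
pick(-.072,.060)
cv2.imwrite("pics/t4.png",cv2.resize(snapshot("top")[150:310,170:470],None,fx=2.6,fy=2.6)[...,::-1])
```

```text
basin [0.5123 0.2594] yaw -0.3 size [0.226 0.343]
27.9 [0.457  0.3649 0.0245] F [ 0.   0.4 -0.9] op 0.73 
29.1 [0.4567 0.364  0.157 ] F [ 0.6 -0.1  0.3] op 0.999 
32.6 [ 0.4698 -0.1892  0.027 ] F [-1.9  0.2  6.5] op 0.747 
33.9 [ 0.4686 -0.1891  0.1869] F [-0.4 -0.7 -2. ] op 0.742 
basin [0.4938 0.2759] yaw -0.3 size [0.222 0.336]
38.0 [0.5499 0.2757 0.0245] F [-0.   0.2 -1.8] op 0.745 
39.2 [0.5495 0.2749 0.157 ] F [-0.1 -0.8  0.4] op 1.001 
42.7 [ 0.44   -0.3303  0.0791] F [-1.2  0.3  6.3] op 0.751 
43.8 [ 0.4388 -0.3299  0.1871] F [ 0.5 -0.3 -1.4] op 0.751
```

View pics/t4.png

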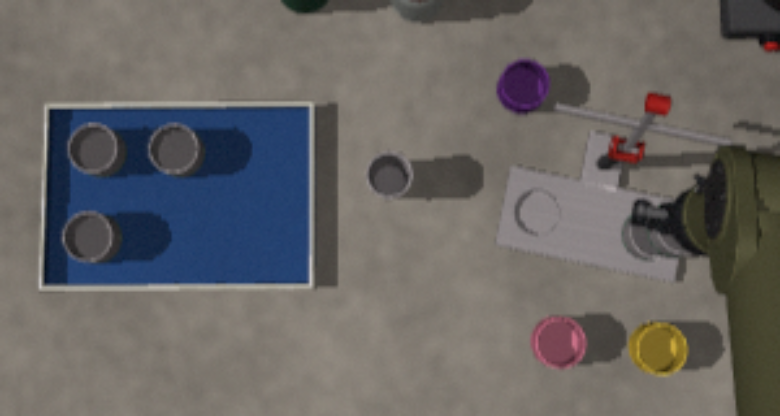

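The basin was knocked about 2 cm, and the re-measurement caught it. Its three tins are upright at crop (95,148), (175,148) and (91,237). Now tower b.

Run:
```python
from h import *
place(-.056,0); pick(-.072,.008); place(0,-.105)
r.move_pose(W(.02,0,.40),QD); s=st()
im=snapshot("top"); c,yaw,_=basin_pose()
cv2.imwrite("pics/t5.png",cv2.resize(im[150:310,170:470],None,fx=2.6,fy=2.6)[...,::-1])
w=snapshot("wrist"); C=wristcal(s)
for n,cc,i in(("wrist",C,w),("top",None,im)):
    for b in blobs(i,(0,120,60),(8,255,255),40): print(n,b,"@.32",plane(n,b[0],.322,cc).round(4))
print("expect knob",knob(1.8,0))
```

```text
basin [0.4938 0.2759] yaw -0.3 size [0.222 0.336]
48.5 [0.4379 0.2764 0.0245] F [-1.  -0.6 -1.7] op 0.751 
49.6 [0.4375 0.2756 0.1572] F [-0.  -0.4 -0. ] op 0.998 
53.3 [ 0.4398 -0.3301  0.0271] F [-2.2  0.1  7. ] op 0.744 
54.6 [ 0.4387 -0.3298  0.1868] F [ 0.3 -0.2 -1.7] op 0.744 
basin [0.4938 0.2742] yaw -0.3 size [0.222 0.339]
58.8 [0.4933 0.1694 0.0245] F [-0.1 -0.5 -1.3] op 0.741 
60.0 [0.4927 0.1686 0.1572] F [ 0.6 -0.7 -0.6] op 0.999 
61.8 [ 0.4743 -0.2624  0.3996] F [-0.1  0.2 -0.5] op 0.999 
basin [0.4938 0.2742] yaw -0.3 size [0.222 0.339]
wrist ([313.1, 215.6], [299, 206, 29, 26, 388]) @.32 [ 0.4796 -0.2651  0.322 ]
wrist ([3.0, 268.2], [0, 254, 10, 24, 114]) @.32 [ 0.4717 -0.5185  0.322 ]
wrist ([627.3, 279.6], [617, 274, 22, 11, 75]) @.32 [ 0.5863 -0.0261  0.322 ]
wrist ([17.1, 297.9], [3, 278, 29, 41, 366]) @.32 [ 0.4993 -0.5201  0.322 ]
wrist ([602.2, 281.9], [596, 278, 15, 9, 42]) @.32 [ 0.5842 -0.046   0.322 ]
wrist ([2.4, 298.6], [0, 289, 8, 18, 71]) @.32 [ 0.4973 -0.5324  0.322 ]
wrist ([496.4, 298.5], [478, 288, 32, 23, 344]) @.32 [ 0.582  -0.1313  0.322 ]
wrist ([311.9, 312.4], [298, 299, 29, 27, 747]) @.32 [ 0.5634 -0.284   0.322 ]
wrist ([14.2, 328.3], [0, 307, 30, 44, 482]) @.32 [ 0.5262 -0.5364  0.322 ]
wrist ([34.3, 329.0], [26, 318, 17, 23, 184]) @.32 [ 0.5304 -0.5199  0.322 ]
wrist ([6.6, 353.8], [0, 339, 18, 30, 268]) @.32 [ 0.5492 -0.5552  0.322 ]
top ([330.4, 140.1], [321, 131, 20, 19, 296]) @.32 [ 0.7041 -0.0324  0.322 ]
top ([422.5, 189.6], [418, 186, 10, 8, 68]) @.32 [ 0.5624 -0.2849  0.322 ]
top ([592.7, 369.2], [556, 334, 75, 66, 4178]) @.32 [ 0.0845 -0.7129  0.322 ]
top ([16.8, 395.2], [0, 389, 39, 11, 267]) @.32 [0.0283 0.7877 0.322 ]
expect knob [ 0.56517658 -0.28293759  0.32118175]
```

View pics/t5.png

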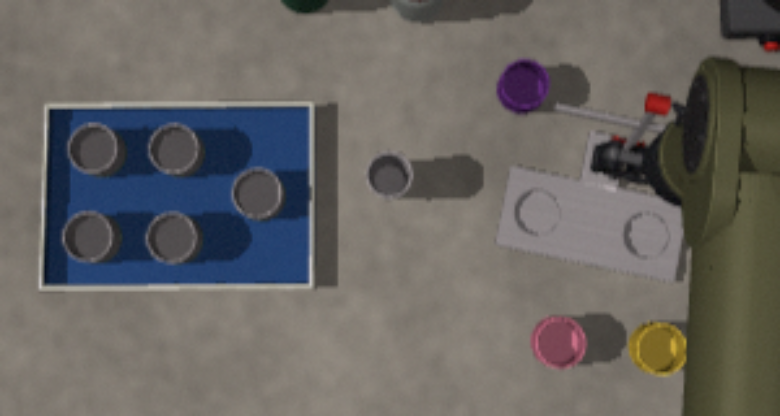

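All five tins stand in the basin, at crop (95,148), (175,148), (91,237), (172,237) and (257,192). The knob is where expected, within 3 mm. Now I lower the keeper.

Run:
```python
from h import *
c,yaw,_=basin_pose()
for q in((95,148),(175,148),(91,237),(172,237),(257,192)): print("tin-in-basin",(plane("top",(170+q[0]/2.6,150+q[1]/2.6),.063)[:2]-c).round(3))
r.move_pose(knob(1.8)+[0,0,.08],QD); r.move_straight(knob(1.8),max_speed=.12); jaws.close(30); st()
for i,t in enumerate(np.linspace(1.8,0,13)[1:]):
    r.move_straight(knob(t),max_speed=.12)
    if i%3==2: st()
jaws.open_jaws(); st(); r.move_straight(knob(0)+[0,0,.12],max_speed=.2); r.move_straight(W(-.066,0,.40),max_speed=.25)
s=st(); w=snapshot("wrist"); C=wristcal(s)
for b in blobs(w,(0,120,60),(8,255,255),60): print(b[0],plane("",b[0],.183,C).round(4))
print("expect",knob(0,0)); q=sense()["joint_positions"]
r.move_pose([.4,-.45,.4],QD)
a=cv2.resize(snapshot("top")[150:310,170:470],None,fx=2.6,fy=2.6); b=cv2.resize(snapshot("scene")[140:280,180:450],(780,404))
cv2.imwrite("pics/f1.png",a[...,::-1]); cv2.imwrite("pics/f2.png",b[...,::-1]); st()
```

```text
basin [0.4938 0.2742] yaw -0.3 size [0.222 0.339]
tin-in-basin [0.056 0.098]
tin-in-basin [ 0.056 -0.003]
tin-in-basin [-0.056  0.1  ]
tin-in-basin [-0.057 -0.002]
tin-in-basin [-0.001 -0.108]
63.9 [ 0.5652 -0.2841  0.2995] F [-0.9 -4.6  3.8] op 0.277 
64.9 [ 0.5012 -0.2703  0.2994] F [-1.2 -5.2  2. ] op 0.273 
65.9 [ 0.4439 -0.2578  0.2709] F [-0.2 -5.  -2.6] op 0.278 
66.9 [ 0.4047 -0.2493  0.2202] F [ 0.5 -6.2 -2.3] op 0.276 
67.9 [ 0.3908 -0.2463  0.1568] F [ 0.4 -6.3 -0.2] op 0.276 
68.5 [ 0.3899 -0.2456  0.157 ] F [-0.6  1.1 -0.3] op 0.999 
69.9 [ 0.3895 -0.2457  0.3988] F [ 0.4 -0.3 -0.4] op 1.002 
[314.7, 174.5] [ 0.3896 -0.2461  0.183 ]
[5.5, 282.7] [ 0.4465 -0.6775  0.183 ]
[304.5, 277.9] [ 0.5223 -0.2882  0.183 ]
[323.9, 277.2] [ 0.5267 -0.2629  0.183 ]
[4.2, 315.3] [ 0.4924 -0.7032  0.183 ]
[22.5, 315.7] [ 0.4982 -0.6789  0.183 ]
[16.5, 340.2] [ 0.5334 -0.7057  0.183 ]
[221.0, 329.3] [ 0.5762 -0.4192  0.183 ]
[2.6, 348.7] [ 0.5426 -0.7316  0.183 ]
[7.1, 363.5] [ 0.5676 -0.7376  0.183 ]
expect [ 0.38992041 -0.24568574  0.179     ]
70.9 [ 0.4008 -0.4479  0.4008] F [-0.1  0.6 -0.2] op 1.003
```

View pics/f1.png

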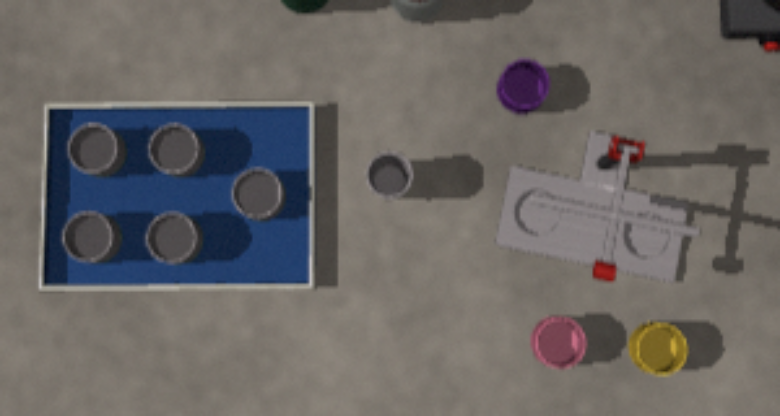

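View pics/f2.png

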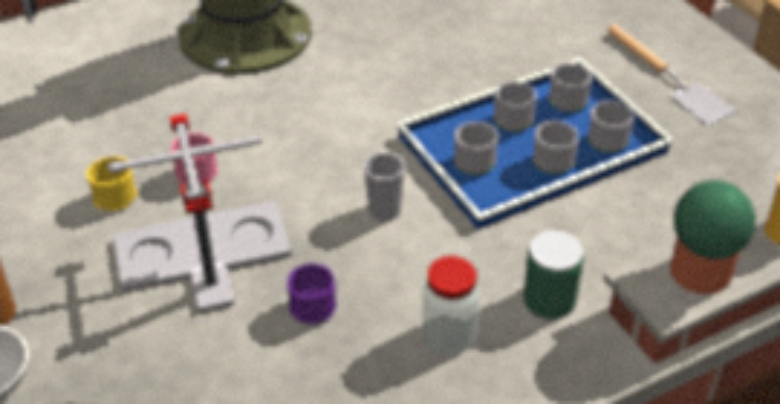

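Both views show five upright tins in the basin. The knob is back at its starting pixels (top 402,254; scene 242,181), so the lever is fully down, and the other objects have not moved.

```bash
python3 -c "
from plant import r
r.finish_job()"
```

```text
the job is handed in; nothing more can be done
```

I raised the keeper to about 1.8 rad and moved all five tins one at a time from the top down: a3, a2 and a1, then b2 and b1 (tin_b3 was absent). Each was set down upright in its own spot in the basin. I then lowered the keeper fully and handed the job in at about 71 s of the 210 s.

- **Tins:** the final pictures show all five upright. They measure within ±57 mm in x and ±108 mm in y of the basin's centre, inside the 92 mm and 147 mm limits.
- **Keeper:** the knob came back to its starting pixels and within about 1 mm of where it should be.
- **Basin:** it was knocked about 2 cm aside partway through. I re-measured before each placing, so this was caught and corrected.
- **Other things:** the look-alikes and the bystanders I could see did not move. I only checked this by eye, and the oil bottle and bowl were mostly outside the final crops.
- **Failures:** no check failed or disagreed. The hand-in gave no verdict.

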